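# Calibrate the bench balance in the instrument store

### The job

Calibrate the bench balance: with its pan empty, press the zero key (the long bar) fully down and let it up, then do the same with the calibration key (the large round one); now set the largest of the three steel weights gently on the middle of the pan, let go of it, and press the confirm key (the square one). When that is done, put the weight back standing in its own recess, the widest, in the wooden block. Press one key at a time, do not press the small round standby key, and leave the other weights and everything else on the bench where they are.

Things in the scene. Friction and masses are not known exactly. Their poses are not given: they have to be found in the camera images.
- balance: White bench balance, fixed, 300 mm deep, 240 wide. Origin: centre of its underside; +x runs from its front (key panel, towards the robot) to its back, +y to the left of one facing the keys. Panel slopes up to the back by 0.20 rad; behind it the housing is 64 mm high. One row of four white keys, by y: +92 small round, +47 large round, -16 long bar, -79 mm square; they stand 9 mm proud of the panel.
- pan: Round stainless pan of the balance, 160 mm in diameter and 7 mm thick, rigid; same axes as the balance. Origin: on the balance's housing, under the pan's centre, 18 mm below its top face.
- pan_centre (a point): Centre of the pan's top face, 82 mm above the bench and 55 mm behind the balance's origin (+x of the balance). Same axes as the balance.
- zero_key (a joint): Zero key. Value: 0 m at rest, grows as it is pressed, 0.005 m fully down; springs back. It yields from 1.5 N, needs 5 N fully down, and has switched at 3.5 mm. Moves square to the panel; pressing straight down works too.
- zero_key_top (a point): Centre of the top face of the zero key, the only long bar: 56 mm long across the balance, 24 mm deep. It moves with the key. It lies 51 mm above the bench, 116 mm before the balance's origin; its z axis leans 0.20 rad to the front.
- cal_key (a joint): Calibration key. Value: 0 m at rest, grows as it is pressed, 0.005 m fully down; springs back. It yields from 1.5 N, needs 5 N fully down, and has switched at 3.5 mm. Moves square to the panel; pressing straight down works too.
- cal_key_top (a point): Centre of the top face of the calibration key, the larger of the two round keys, 32 mm in diameter; as high and as far forward as the zero key. It moves with the key.
- confirm_key (a joint): Confirm key. Value: 0 m at rest, grows as it is pressed, 0.005 m fully down; springs back. It yields from 1.5 N, needs 5 N fully down, and has switched at 3.5 mm. Moves square to the panel; pressing straight down works too.
- confirm_key_top (a point): Centre of the top face of the confirm key, the only square one, 28 x 28 mm; as high and as far forward as the zero key. It moves with the key.
- standby_key (a joint): Standby key: not to be pressed (it would switch the balance off). Value: 0 m at rest, grows as it is pressed, 0.005 m fully down; springs back. It yields from 1.5 N, needs 5 N fully down, and has switched at 3.5 mm. Moves square to the panel; pressing straight down works too.
- standby_key_top (a point): Centre of the top face of the standby key, the smaller round key, 18 mm in diameter, at the balance's +y end of the row.
- block: Dark wooden weight block fixed to the bench, 190 x 86 x 30 mm, standing to the left or to the right of the balance. Origin: centre of its underside; its x axis runs along its 190 mm length. Three round recesses, 10 mm deep, along its middle line, at x = -58 mm (52 mm wide, for the large weight), +6 mm (40 mm wide) and +58 mm (34 mm wide).
- recess (a point): Centre of the floor of the widest recess (52 mm in diameter, 10 mm deep), 20 mm above the bench: the large weight's own place. Same axes as the block.
- weight_large: Largest of three knobbed stainless-steel weights, 500 g: a cylinder 40 mm in diameter and 48 mm high with a neck and a knob 24 mm in diameter on it, 72 mm high in all. Origin: centre of its underside, z up. At the start it stands in the widest recess.
- weight_mid: Middle weight, 200 g, same shape, 30 mm in diameter, 50 mm high in all, standing in the middle recess. Origin: centre of its underside. Not used.
- weight_small: Smallest weight, 100 g, same shape, 24 mm in diameter, 40 mm high in all, standing in the narrowest recess. Origin: centre of its underside. Not used.
- multimeter: Bystander: hand-held meter lying on its back, 185 x 88 x 50 mm, on the other side of the balance from the block. Origin: centre of its underside.
- brush: Bystander: dusting brush lying flat, 170 mm long, wooden handle. Origin: middle of its underside.
- loupe: Bystander: round hand lens lying flat, 72 mm in diameter, with an 85 mm black handle to its -x. Origin: under the lens's centre.
- gear: Bystander: brass gear wheel lying flat, 100 mm in diameter, with a hub and a stub shaft up to 52 mm. Origin: centre of its underside.
- objective: Bystander: black camera objective standing, 60 mm in diameter and 60 mm high. Origin: centre of its underside.
- slide_box: Bystander: small flat wooden box, 100 x 85 x 30 mm. Origin: centre of its underside.
Not all that is in view belongs to the job. What is shaped like the weight_large but yellow is not meant. Leave any yellow look-alike of the block alone.

How it is judged:
By the outcome, as a careful person would: the job done as asked, in the order asked, and still so for the second after the job is handed in, with the robot touching nothing.
It also fails if it takes over 72 s, if anything falls off the work surface, if the arm or the gripper's body presses on something with over 40 N, if the wrist force passes 120 N, or if a joint passes its speed limit or range.

### The arm

A 6-joint arm with a two-finger parallel gripper is mounted at the origin on the work surface. World frame = base frame: x ahead of the robot, y to its left, z up, the work surface at z = 0. Lengths are in m, angles in degrees, forces in N, time in s.
With the tool pointing down it reaches from about 0.375 to 0.9 m from the base axis. Payload 3.1 kg.
Tool frame: the origin (TCP) lies between the finger pads; the fingertips stand 11 mm ahead of it and the grasp point (between the pads) lies 8 mm behind it; z points along the fingers, y is the direction in which the jaws open and shut (so a half turn about z gives the same grasp; the last joint's range is limited). The gripper opens to 87 mm and grips with 3 to 60 N. Pads are 19 mm wide; open, the fingers measure 117 mm over their backs; the gripper's body (75 mm by 190 mm) begins 51 mm behind the grasp point.
Start: joints at [-83.279, 30.224, 82.088, -0, 67.689, -10.227], TCP at [0.182, -0.598, 0.234] pointing down, gripper open.
Joint ranges: [-176.69, 176.69], [-43.24, 126.21], [12.49, 139.97], [-82, 262], [0, 151.66], [-163.58, 163.58]. Speed limits (degrees/s): [159.86, 159.86, 180, 180, 180, 180].

### API

Orientations are given as a 3x3 rotation matrix whose columns are the frame's x, y, z axes.
In Python, from rig import bot, vision gives the robot as it stands. The module is installed in compiled form; this text tells all that it offers.
- The arm moves only by the tool jog_arm, never from a script. Its argument "rows" is a list of rows, each an object with "dp": the shift along the tool's x, y, z in mm, a list of three; "turn": the turn, a rotation vector about the tool's x, y, z in degrees, a list of three; "grip": the opening, from 0 (shut) to 1 (fully open). A call has 1 to 10 rows; each row is the pose to reach, as a shift and turn from the pose commanded when the call began, along the tool's axes at that moment; what a row does not reach only later rows make up. A row lasts 1/10 s, in which the tool goes at most 50 mm and 8.59 degrees, less where a joint would pass 70% of its speed; a pose out of reach is approached as far as the arm can. A call with a gripper value outside its range is refused whole. The fingers move at their own pace and stop on an object; the grip force is fixed at half the most. Time passes only in rows, so rows that repeat a pose let the fingers close. It gives the time, the measured TCP pose, the force and the opening at its end, in the units of the state.
- bot.read_state(): the state, without advancing time (a new reading comes with each control period).
- vision.capture(name): name is "scene" or "top" or "wrist"; returns (picture, depth): 420x560x3 uint8, red, green, blue; 420x560 float32, m along the optical axis (not along the pixel's ray), 0 where there is no reading.
- vision.camera_info(name): a dict with "vertical_fov" (degrees; the focal length in pixels is half the picture's height over the tangent of half this angle, whatever the lens; pixels are square), "cx", "cy" (the principal point, pixels), "k1" (the pictures are not rectified: a ray, as slopes to the right and down, at radius r is drawn at 1 + k1 r^2 times it, then the intrinsics apply), "position" and "rotation" of the camera in the world. Camera axes: x right, y down, z forward; pixel columns grow to the right and rows downward; lengths in m; the calibration is good to about 2 mm. A picture is of the moment at which its call begins: read the wrist's pose just before it. camera_info takes no time and is no camera call; for the wrist camera it gives the pose at the moment of the call.
- bot.hand_in(): hands the job in, once; it reports no verdict.
The state is a dict: "time_s": time; "joint_positions": joint angles; "qvel": joint speeds; "tau": joint torques, N m; "position": TCP position; "tcp_rot": TCP orientation; "force": force on the tool from outside, world axes, zero at the start; "moment": the same for the moment, N m; "opening": opening from 0.0 (shut) to 1.0 (fully open).
Only numpy, scipy, OpenCV 4.12 (cv2) and the standard library are available. Lean on these libraries where they do the work, as an engineer would, in place of code of your own. Each camera call takes 0.05 s, during which the arm holds its last target.

## Working session

There is one attempt and no reset: what is moved stays moved. The work goes in short steps, Python scripts to look and compute and a tool call to move; the robot and the scene stay as the last step left them, time stands still between calls to the robot, and variables do not carry over. Pictures are saved under pics/ and viewed, and the job is handed in when it is done.

Besides the shell and the picture viewer there is one more tool, called after "Request:" as name(argument=value, ...) on one line, values as JSON. jog_arm: Moves the arm, as the interface text tells. Its arguments: {"type":"object","properties":{"rows":{"type":"array"}},"required":["rows"]}

```bash
mkdir -p pics
cat > h.py <<'E'
import numpy as np,cv2,json
from rig import bot,vision
def cap(n,tag):
    ci=vision.camera_info(n); im,d=vision.capture(n)
    cv2.imwrite(f'pics/{tag}.png',im[:,:,::-1]); np.savez(f'pics/{tag}.npz',im=im,d=d,R=ci['rotation'],p=ci['position'],fov=ci['vertical_fov'],cx=ci['cx'],cy=ci['cy'],k1=ci['k1'])
def ray(z,u,v):
    f=210/np.tan(np.radians(float(z['fov']))/2); k=float(z['k1'])
    p=np.array([(u-z['cx'])/f,(v-z['cy'])/f],float); s=p.copy()
    for _ in range(30): s=p/(1+k*(s@s))
    return np.array([s[0],s[1],1.])
def pix(tag,u,v,h=None):
    z=np.load(f'pics/{tag}.npz'); r=ray(z,u,v); R=z['R'];p=z['p']
    if h is None:
        d=z['d'][int(round(v)),int(round(u))]; return p+R@(r*d)
    w=R@r; return p+w*(h-p[2])/w[2]
def proj(tag,P):
    z=np.load(f'pics/{tag}.npz'); c=z['R'].T@(np.array(P)-z['p']); s=c[:2]/c[2]
    f=210/np.tan(np.radians(float(z['fov']))/2); s=s*(1+float(z['k1'])*(s@s)); return s*f+[z['cx'],z['cy']]
def crop(tag,u0,v0,u1,v1,k):
    im=cv2.imread(f'pics/{tag}.png')[v0:v1,u0:u1]; cv2.imwrite(f'pics/{tag}_c{u0}_{v0}.png',cv2.resize(im,None,fx=k,fy=k,interpolation=cv2.INTER_CUBIC))
E
python3 - <<'E'
from h import *
cap('scene','s0');cap('top','t0')
for n in('scene','top','wrist'): print(n,vision.camera_info(n))
s=bot.read_state();print(s)
E
```

```text
scene {'vertical_fov': 46.07674005062321, 'cx': 279.1522932004358, 'cy': 215.59542505296673, 'k1': 0.04531980274432601, 'position': array([1.27334925, 0.66616564, 0.73918963]), 'rotation': array([[-0.59797505,  0.4406882 , -0.66949216],
       [ 0.80149559,  0.33454055, -0.49566868],
       [ 0.00553693, -0.83299252, -0.55325655]])}
top {'vertical_fov': 44.06516024337352, 'cx': 289.24929503766805, 'cy': 211.9731557034612, 'k1': -0.18395214101502058, 'position': array([0.28793328, 0.08518222, 1.58097997]), 'rotation': array([[ 1.77768213e-02, -9.92481166e-01,  1.21099628e-01],
       [-9.99837537e-01, -1.80069212e-02, -8.05922762e-04],
       [ 2.98049463e-03, -1.21065628e-01, -9.92640031e-01]])}
wrist {'vertical_fov': 71.05263387444931, 'cx': 276.00640931122126, 'cy': 207.83958588727754, 'k1': 0.013374333471551057, 'position': array([ 0.25801849, -0.57595024,  0.38354697]), 'rotation': array([[ 0.29150912, -0.91636125, -0.27441664],
       [-0.95656624, -0.27981337, -0.08176491],
       [-0.00185925,  0.28633291, -0.95812839]])}
{'time_s': 0.1, 'joint_positions': array([-8.32808005e+01,  3.02746700e+01,  8.21482602e+01, -8.84309214e-05,
        6.76888166e+01, -1.02264841e+01]), 'qvel': array([-0.18101072, -0.1309459 , -0.21107421, -0.00775208,  0.08090205,
        0.08189713]), 'tau': array([-2.71358631e-04, -4.40984130e+01, -1.77150160e+01,  6.35361951e-02,
        5.33621642e-02, -3.88700937e-05]), 'position': array([ 0.1821272 , -0.59721851,  0.23266277]), 'tcp_rot': array([[ 9.56581363e-01,  2.91465339e-01, -2.29615701e-04],
       [ 2.91465225e-01, -9.56579464e-01,  1.93678522e-03],
       [ 3.44860096e-04, -1.91961764e-03, -9.99998098e-01]]), 'force': array([ 0.1663192 ,  0.07647422, -0.31664741]), 'moment': array([ 0.01060494,  0.01585629, -0.00139497]), 'opening': 0.9993821660579788}
```

View pics/s0.png

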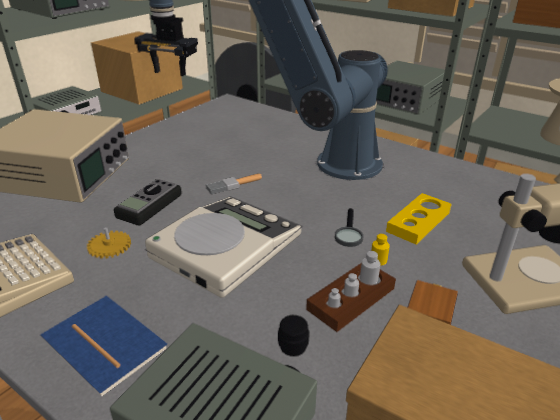

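View pics/t0.png

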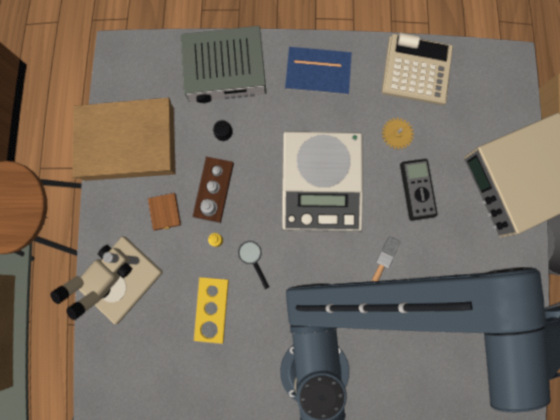

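The balance is at about (323,180) in the top view, with its keys along row 219. The block is at (213,190) with the large weight at (208,208), and the yellow look-alikes are at (215,240) and (211,310). I'll enlarge these areas.

Run:
```python
from h import *
crop('t0',275,125,370,235,7.0 if 0 else 5.4);crop('t0',180,150,250,250,5.9);crop('s0',300,225,410,330,5.5)
```

```text
(no output)
```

View pics/t0_c275_125.png

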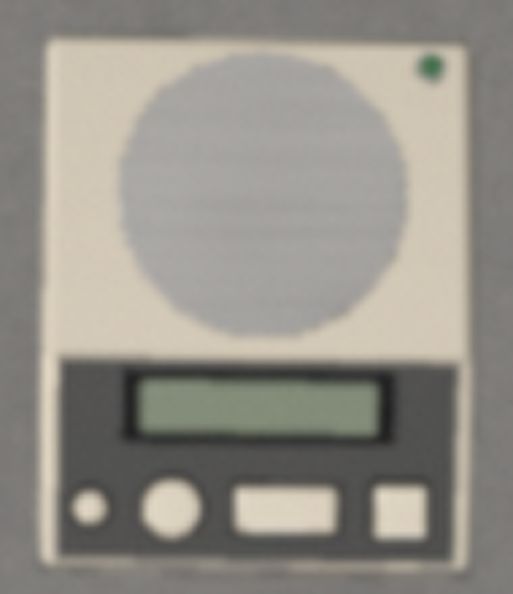

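View pics/t0_c180_150.png

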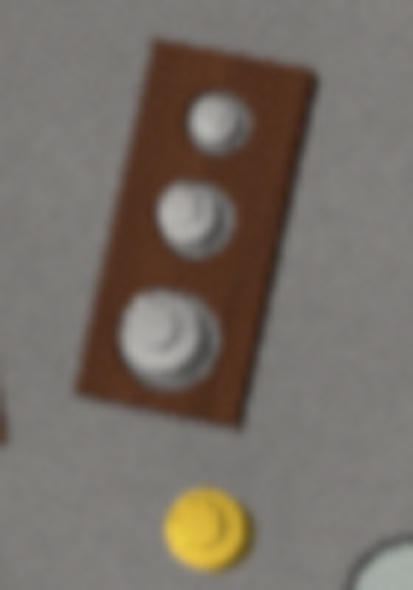

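View pics/s0_c300_225.png

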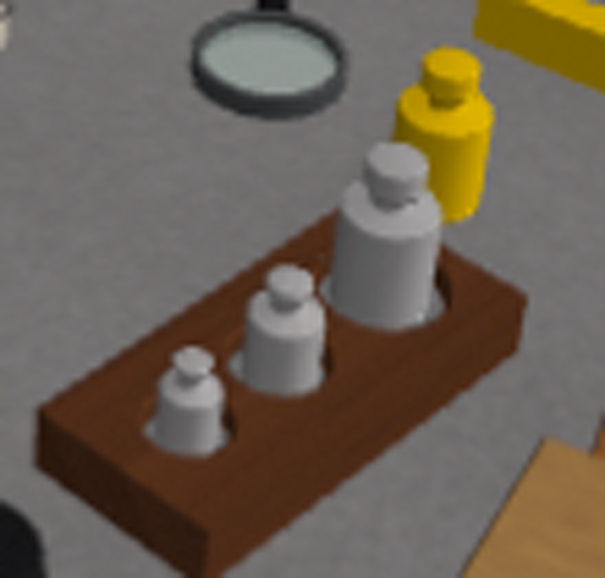

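Run:
```python
from h import *
np.set_printoptions(precision=4,suppress=True)
def c(u0,v0,k,x,y): return u0+(x+.5)/k-.5, v0+(y+.5)/k-.5
B=dict(standby=(89,507,.051),cal=(171,508,.051),zero=(286,510,.051),confirm=(400,512,.051),pan=(264,196,.082))
P={}
for n,(x,y,h) in B.items():
    P[n]=pix('t0',*c(275,125,5.4,x,y),h); print(n,P[n])
a=P['standby']-P['confirm'];print('len',np.linalg.norm(a[:2]),'yaw',np.degrees(np.arctan2(a[1],a[0]))-90)
d=P['pan']-P['zero'];print('pan-zero',d, 'yaw')
for n,x,y,h in [('k',165,328,.092),('body top',166,335,.068),('mid k',200,210,.07),('small',214,118,.06),('c1',155,38,.03),('c2',317,75,.03),('c3',242,430,.03),('c4',76,393,.03),('yel',208,523,.072)]:
    P[n]=pix('t0',*c(180,150,5.9,x,y),h);print(n,P[n])
ctr=sum(P[f'c{i}'] for i in (1,2,3,4))/4
ax=(P['c1']+P['c2']-P['c3']-P['c4'])/2; print('block',ctr,np.linalg.norm(ax),np.linalg.norm(P['c1']-P['c2']),np.degrees(np.arctan2(ax[1],ax[0])))
u=ax/np.linalg.norm(ax);print('recess',ctr-.058*u,'mid',ctr+.006*u,'small',ctr+.058*u)
# scene check
for n,x,y,h in [('k',397,160,.092),('mid k',289,281,.07),('small',192,360,.06)]:
    print('scene',n,pix('s0',*c(300,225,5.5,x,y),h))
z=np.load('pics/t0.npz');print('pan depth pt',pix('t0',323,161),'knob',pix('t0',207,205))
```

```text
standby [0.4552 0.0782 0.051 ]
cal [0.4555 0.0331 0.051 ]
zero [ 0.4555 -0.0302  0.051 ]
confirm [ 0.4555 -0.0931  0.051 ]
pan [ 0.6246 -0.0144  0.082 ]
len 0.17128311457948556 yaw 0.09502066070470505
pan-zero [0.1691 0.0157 0.031 ] yaw
k [0.4852 0.3218 0.092 ]
body top [0.4848 0.325  0.068 ]
mid k [0.5482 0.3099 0.07  ]
small [0.5974 0.3061 0.06  ]
c1 [0.6456 0.3431 0.03  ]
c2 [0.627  0.2576 0.03  ]
c3 [0.4416 0.2901 0.03  ]
c4 [0.459  0.3765 0.03  ]
yel [0.3908 0.3    0.072 ]
block [0.5433 0.3168 0.03  ] 0.1889413602625307 0.08744345394430461 -10.04271458545584
recess [0.4862 0.327  0.03  ] mid [0.5492 0.3158 0.03  ] small [0.6004 0.3067 0.03  ]
scene k [0.4884 0.3303 0.092 ]
scene mid k [0.5524 0.3214 0.07  ]
scene small [0.6021 0.3099 0.06  ]
pan depth pt [ 0.623  -0.0126  0.0878] knob [0.4857 0.3235 0.0915]
```

Request:
jog_arm(rows=[{"dp": [427,-462,70],"turn": [0,0,17],"grip": 0},{"dp": [427,-462,70],"turn": [0,0,17],"grip": 0},{"dp": [427,-462,70],"turn": [0,0,17],"grip": 0},{"dp": [427,-462,70],"turn": [0,0,17],"grip": 0},{"dp": [427,-462,70],"turn": [0,0,17],"grip": 0},{"dp": [427,-462,70],"turn": [0,0,17],"grip": 0},{"dp": [427,-462,70],"turn": [0,0,17],"grip": 0},{"dp": [427,-462,70],"turn": [0,0,17],"grip": 0},{"dp": [427,-462,70],"turn": [0,0,17],"grip": 0},{"dp": [427,-462,70],"turn": [0,0,17],"grip": 0}])

```text
time_s: 1.1
position: [0.3989, -0.1486, 0.178]
tcp_rot: [[1.0, -0.002, 0.0], [-0.002, -1.0, -0.0], [0.0, 0.0, -1.0]]
force: [1.8, 0.6, 0.8]
opening: 0.17
```

Request:
jog_arm(rows=[{"dp": [50,-100,14],"turn": [0,0,0],"grip": 0},{"dp": [50,-100,14],"turn": [0,0,0],"grip": 0},{"dp": [50,-100,14],"turn": [0,0,0],"grip": 0},{"dp": [50,-100,14],"turn": [0,0,0],"grip": 0},{"dp": [50,-100,14],"turn": [0,0,0],"grip": 0}])

```text
time_s: 1.6
position: [0.4482, -0.0511, 0.1642]
tcp_rot: [[1.0, -0.0, -0.001], [-0.0, -1.0, -0.0], [-0.001, 0.0, -1.0]]
force: [0.5, -0.1, -0.4]
opening: 0.002
```

Run:
```python
from h import *
s=bot.read_state();print(s['position'],s['tcp_rot'].round(3),s['force'])
cap('wrist','w1')
for n,y in (('cal',.047),('zero',-.016),('conf',-.079),('stby',.092)): print(n,proj('w1',[.4555,-.0143+y,.051]))
print('pan',proj('w1',[.6255,-.0143,.082]))
t=s['position']+s['tcp_rot']@[0,0,.011];print('tip',t,proj('w1',t))
```

```text
[ 0.44824771 -0.05109082  0.16418816] [[ 1.    -0.    -0.001]
 [-0.    -1.    -0.   ]
 [-0.001  0.    -1.   ]] [ 0.54020272 -0.14707788 -0.41763959]
cal [184.17143896 200.61928526]
zero [252.03666862 200.5799811 ]
conf [319.78357956 200.5304368 ]
stby [135.46397613 200.6411994 ]
pan [217.59975279 -36.79527533]
tip [ 0.44824153 -0.05109544  0.15318816] [273.65634239 256.71948556]
```

View pics/w1.png

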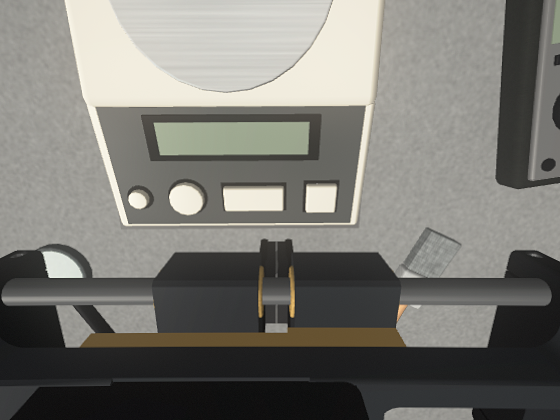

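Request:
jog_arm(rows=[{"dp": [8,-20,40],"turn": [0,0,0],"grip": 0},{"dp": [8,-20,60],"turn": [0,0,0],"grip": 0},{"dp": [8,-20,90],"turn": [0,0,0],"grip": 0},{"dp": [8,-20,90],"turn": [0,0,0],"grip": 0},{"dp": [8,-20,90],"turn": [0,0,0],"grip": 0}])

```text
time_s: 2.15
position: [0.4562, -0.0318, 0.0744]
tcp_rot: [[1.0, -0.004, -0.001], [-0.004, -1.0, 0.0], [-0.001, -0.0, -1.0]]
force: [0.6, -0.6, -0.6]
opening: 0.006
```

Run:
```python
from h import *
cap('wrist','w2');crop('w2',120,120,420,320,2.6)
```

```text
(no output)
```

View pics/w2_c120_120.png

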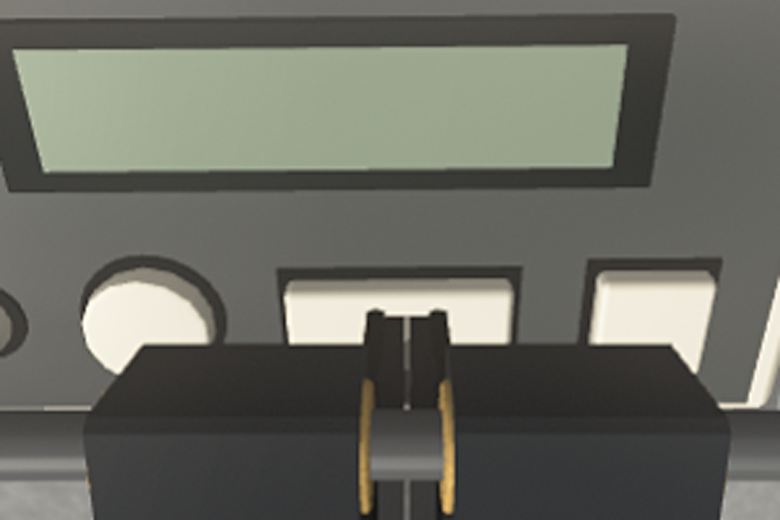

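The fingertips are centred over the long bar: bar 284–515, fingers at 407 in the crop. I'll press it now.

Request:
jog_arm(rows=[{"dp": [0,0,6],"turn": [0,0,0],"grip": 0},{"dp": [0,0,10],"turn": [0,0,0],"grip": 0},{"dp": [0,0,12],"turn": [0,0,0],"grip": 0},{"dp": [0,0,13],"turn": [0,0,0],"grip": 0},{"dp": [0,0,13],"turn": [0,0,0],"grip": 0}])

```text
time_s: 2.7
position: [0.4576, -0.0309, 0.0616]
tcp_rot: [[1.0, -0.001, 0.002], [-0.001, -1.0, -0.001], [0.002, 0.001, -1.0]]
force: [1.3, -1.6, 3.3]
opening: 0.005
```

Request:
jog_arm(rows=[{"dp": [0,0,2],"turn": [0,0,0],"grip": 0},{"dp": [0,0,3],"turn": [0,0,0],"grip": 0},{"dp": [0,0,3.5],"turn": [0,0,0],"grip": 0},{"dp": [0,0,3.5],"turn": [0,0,0],"grip": 0}])

```text
time_s: 3.1
position: [0.4581, -0.0309, 0.059]
tcp_rot: [[1.0, -0.001, 0.004], [-0.001, -1.0, -0.001], [0.004, 0.001, -1.0]]
force: [-0.1, -0.8, 13.7]
opening: 0.003
```

Force reached 13.7 N at the predicted tip height of 48 mm, so the key is fully down. I'll release it and go over to the calibration key.

Request:
jog_arm(rows=[{"dp": [0,0,-8],"turn": [0,0,0],"grip": 0},{"dp": [0,0,-20],"turn": [0,0,0],"grip": 0},{"dp": [-1,0,-20],"turn": [0,0,0],"grip": 0},{"dp": [-1,-35,-20],"turn": [0,0,0],"grip": 0},{"dp": [-1,-63,-20],"turn": [0,0,0],"grip": 0},{"dp": [-1,-63,-20],"turn": [0,0,0],"grip": 0},{"dp": [-1,-63,-18],"turn": [0,0,0],"grip": 0}])

```text
time_s: 3.8
position: [0.455, 0.033, 0.0753]
tcp_rot: [[1.0, 0.001, -0.001], [0.001, -1.0, 0.0], [-0.001, -0.0, -1.0]]
force: [-0.0, -0.5, 0.1]
opening: 0.003
```

Run:
```python
from h import *
cap('wrist','w3');crop('w3',120,120,420,320,2.6)
```

```text
(no output)
```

View pics/w3_c120_120.png

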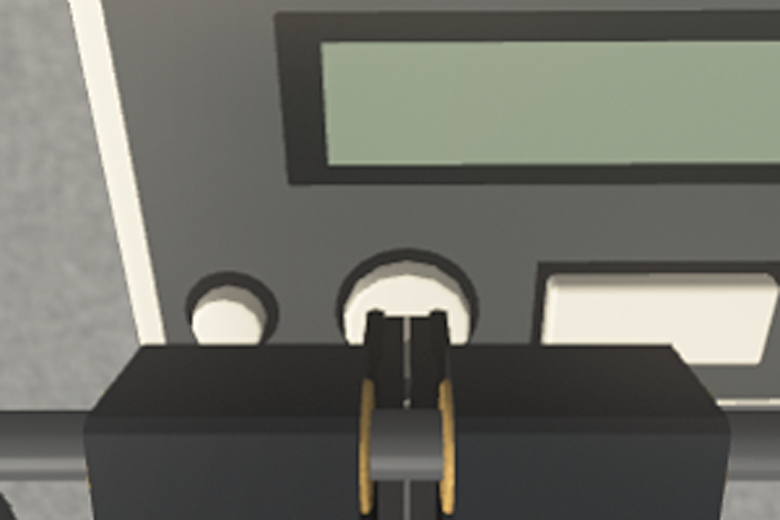

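Now the fingertips are centred over the large round key: key 343–472, fingers at 407. Pressing it.

Request:
jog_arm(rows=[{"dp": [1,0,6],"turn": [0,0,0],"grip": 0},{"dp": [1,0,10],"turn": [0,0,0],"grip": 0},{"dp": [1,0,13],"turn": [0,0,0],"grip": 0},{"dp": [1,0,15],"turn": [0,0,0],"grip": 0},{"dp": [1,0,17],"turn": [0,0,0],"grip": 0},{"dp": [1,0,17.5],"turn": [0,0,0],"grip": 0},{"dp": [1,0,17.5],"turn": [0,0,0],"grip": 0}])

```text
time_s: 4.55
position: [0.4578, 0.0319, 0.0592]
tcp_rot: [[1.0, -0.001, 0.003], [-0.001, -1.0, -0.001], [0.003, 0.001, -1.0]]
force: [-1.0, -2.6, 9.9]
opening: 0.003
```

9.9 N at the same depth, so this key is fully down too. I'll release it and move above the large weight.

Request:
jog_arm(rows=[{"dp": [0,0,-10],"turn": [0,0,0],"grip": 0},{"dp": [0,0,-50],"turn": [0,0,0],"grip": 0},{"dp": [0,0,-100],"turn": [0,0,0],"grip": 0},{"dp": [25,-280,-145],"turn": [0,0,10],"grip": 1},{"dp": [25,-280,-145],"turn": [0,0,10],"grip": 1},{"dp": [25,-280,-145],"turn": [0,0,10],"grip": 1},{"dp": [25,-280,-145],"turn": [0,0,10],"grip": 1},{"dp": [25,-280,-145],"turn": [0,0,10],"grip": 1},{"dp": [25,-280,-145],"turn": [0,0,10],"grip": 1},{"dp": [25,-280,-145],"turn": [0,0,10],"grip": 1}])

```text
time_s: 5.55
position: [0.4822, 0.3176, 0.2043]
tcp_rot: [[0.986, -0.169, 0.003], [-0.169, -0.986, 0.003], [0.003, -0.004, -1.0]]
force: [0.6, -0.4, 0.9]
opening: 0.56
```

Request:
jog_arm(rows=[{"dp": [0,0,0],"turn": [0,0,0],"grip": 1},{"dp": [0,0,0],"turn": [0,0,0],"grip": 1}])

```text
time_s: 5.75
position: [0.4807, 0.3112, 0.2026]
tcp_rot: [[0.985, -0.175, -0.003], [-0.175, -0.985, -0.001], [-0.002, 0.002, -1.0]]
force: [-0.0, -0.8, -0.5]
opening: 0.744
```

Run:
```python
from h import *
s=bot.read_state();print(s['position'],s['tcp_rot'].round(3),s['opening'])
cap('wrist','w4')
print(proj('w4',[.486,.325,.092]),proj('w4',[.486,.325,.068]))
```

```text
[0.48074539 0.31118704 0.2025736 ] [[ 0.985 -0.175 -0.003]
 [-0.175 -0.985 -0.001]
 [-0.002  0.002 -1.   ]] 0.7443317915186387
[258.65583425 206.08410212] [259.94990453 199.31710147]
```

View pics/w4.png

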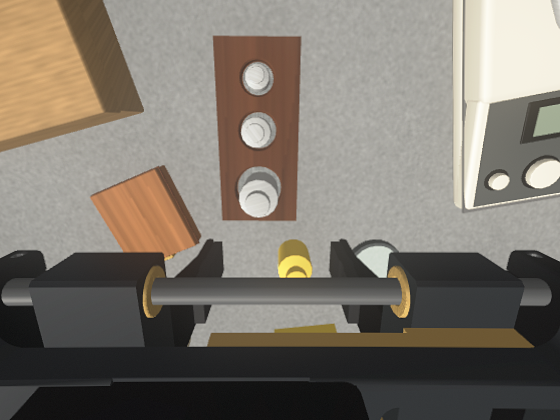

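Run:
```python
from h import *
crop('w4',200,30,320,230,2.95)
for k,P in dict(corner4=[.459,.3765,.03],c3=[.4416,.2901,.03],c1=[.6456,.3431,.03],c2=[.627,.2576,.03]).items(): print(k,proj('w4',P))
```

```text
corner4 [222.48149003 220.39296998]
c3 [298.26362466 221.95364444]
c1 [212.19131171  35.98956729]
c2 [302.0940604   40.02058229]
```

View pics/w4_c200_30.png

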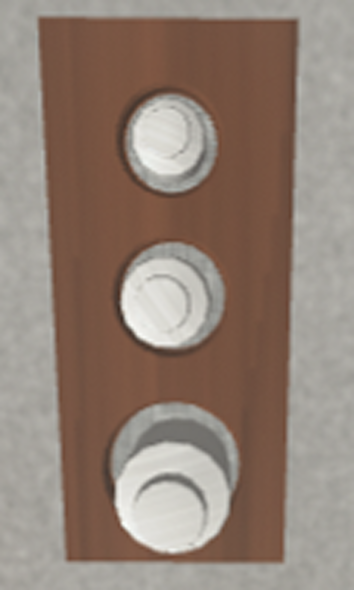

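Run:
```python
from h import *
np.set_printoptions(precision=4,suppress=True)
def c(x,y): return 200+(x+.5)/2.95-.5, 30+(y+.5)/2.95-.5
for n,x,y,h in [('knob',168,513,.092),('shoulder',172,498,.068),('rec top edge',174,402,.03),('recL',108,468,.03),('recR',240,468,.03),('c1',39,18,.03),('c2',298,19,.03),('c3',284,562,.03),('c4',67,562,.03)]:
    print(n,pix('w4',*c(x,y),h))
```

```text
knob [0.4887 0.3264 0.092 ]
shoulder [0.4872 0.3268 0.068 ]
rec top edge [0.5138 0.323  0.03  ]
recL [0.4935 0.3526 0.03  ]
recR [0.4847 0.303  0.03  ]
c1 [0.6457 0.3424 0.03  ]
c2 [0.6306 0.2584 0.03  ]
c3 [0.4442 0.2924 0.03  ]
c4 [0.4593 0.3766 0.03  ]
```

Request:
jog_arm(rows=[{"dp": [4.5,-16.5,0],"turn": [0,0,0.4],"grip": 1},{"dp": [4.5,-16.5,30],"turn": [0,0,0.4],"grip": 1},{"dp": [4.5,-16.5,60],"turn": [0,0,0.4],"grip": 1},{"dp": [4.5,-16.5,90],"turn": [0,0,0.4],"grip": 1},{"dp": [4.5,-16.5,110],"turn": [0,0,0.4],"grip": 1},{"dp": [4.5,-16.5,120],"turn": [0,0,0.4],"grip": 1},{"dp": [4.5,-16.5,120],"turn": [0,0,0.4],"grip": 1}])

```text
time_s: 6.5
position: [0.4884, 0.3263, 0.0819]
tcp_rot: [[0.983, -0.183, -0.004], [-0.183, -0.983, -0.002], [-0.003, 0.002, -1.0]]
force: [-1.0, 0.1, -0.5]
opening: 1.002
```

Run:
```python
from h import *
s=bot.read_state();print(s['position'],s['tcp_rot'].round(4),s['opening'],s['force'])
cap('wrist','w5');cap('scene','s5');crop('s5',290,150,430,330,3.3)
```

```text
[0.48839936 0.32632103 0.08188405] [[ 0.9831 -0.1833 -0.0036]
 [-0.1833 -0.9831 -0.0016]
 [-0.0032  0.0022 -1.    ]] 1.0022069268610352 [-1.00206255  0.09113239 -0.4715559 ]
```

View pics/w5.png

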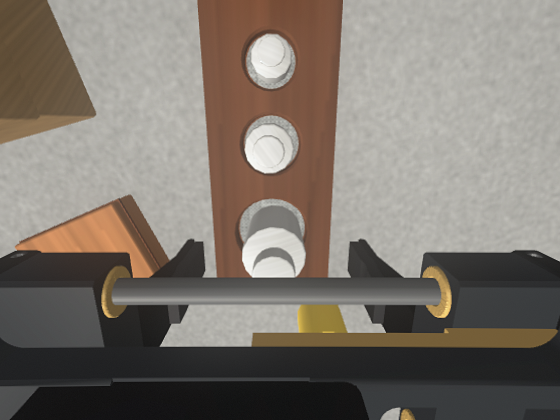

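View pics/s5_c290_150.png

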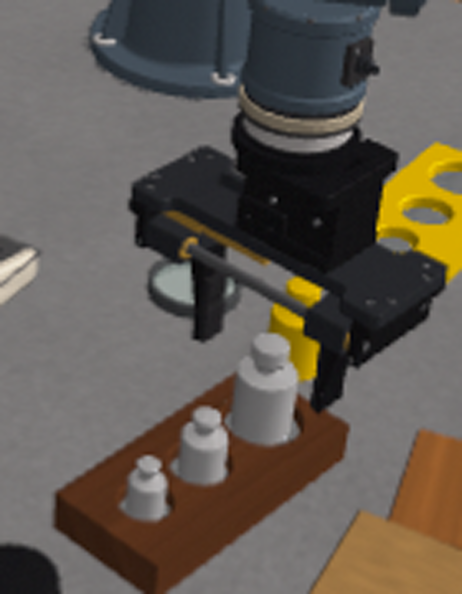

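The weight (column 273) is centred between the fingers (203 and 350). Next I descend and close on it.

Request:
jog_arm(rows=[{"dp": [0,0,20],"turn": [0,0,0],"grip": 1},{"dp": [0,0,32],"turn": [0,0,0],"grip": 1},{"dp": [0,0,34],"turn": [0,0,0],"grip": 1},{"dp": [0,0,34],"turn": [0,0,0],"grip": 1},{"dp": [0,0,34],"turn": [0,0,0],"grip": 0.4},{"dp": [0,0,34],"turn": [0,0,0],"grip": 0.3},{"dp": [0,0,34],"turn": [0,0,0],"grip": 0.3},{"dp": [0,0,34],"turn": [0,0,0],"grip": 0.3},{"dp": [0,0,34],"turn": [0,0,0],"grip": 0.3},{"dp": [0,0,34],"turn": [0,0,0],"grip": 0.3}])

```text
time_s: 7.6
position: [0.4892, 0.328, 0.0493]
tcp_rot: [[0.983, -0.181, 0.0], [-0.181, -0.983, 0.0], [0.0, -0.0, -1.0]]
force: [0.1, -0.9, -0.5]
opening: 0.542
```

Request:
jog_arm(rows=[{"dp": [0,0,0],"turn": [0,0,0],"grip": 0.1},{"dp": [0,0,0],"turn": [0,0,0],"grip": 0.1},{"dp": [0,0,0],"turn": [0,0,0],"grip": 0.1},{"dp": [0,0,0],"turn": [0,0,0],"grip": 0.1}])

```text
time_s: 8.0
position: [0.4891, 0.3279, 0.0493]
tcp_rot: [[0.983, -0.181, -0.0], [-0.181, -0.983, -0.0], [-0.0, 0.0, -1.0]]
force: [0.8, -0.8, 0.2]
opening: 0.452
```

The opening is 39 mm, which matches the 40 mm body. Lifting.

Request:
jog_arm(rows=[{"dp": [0,0,-5],"turn": [0,0,0],"grip": 0.1},{"dp": [0,0,-20],"turn": [0,0,0],"grip": 0.1},{"dp": [0,0,-50],"turn": [0,0,0],"grip": 0.1},{"dp": [0,0,-90],"turn": [0,0,0],"grip": 0.1},{"dp": [0,0,-130],"turn": [0,0,0],"grip": 0.1},{"dp": [0,0,-130],"turn": [0,0,0],"grip": 0.1},{"dp": [0,0,-130],"turn": [0,0,0],"grip": 0.1}])

```text
time_s: 8.7
position: [0.4891, 0.328, 0.1804]
tcp_rot: [[0.983, -0.181, 0.002], [-0.181, -0.983, 0.001], [0.001, -0.001, -1.0]]
force: [-1.7, -0.5, -5.5]
opening: 0.449
```

Run:
```python
from h import *
s=bot.read_state();print(s['position'],s['tcp_rot'].round(4),s['opening'],s['force'])
cap('scene','s6');cap('wrist','w6')
```

```text
[0.48908826 0.32800823 0.18037381] [[ 9.834e-01 -1.813e-01  1.500e-03]
 [-1.813e-01 -9.834e-01  7.000e-04]
 [ 1.400e-03 -1.000e-03 -1.000e+00]] 0.4491948275081905 [-1.66765669 -0.5229927  -5.49101097]
```

View pics/s6.png

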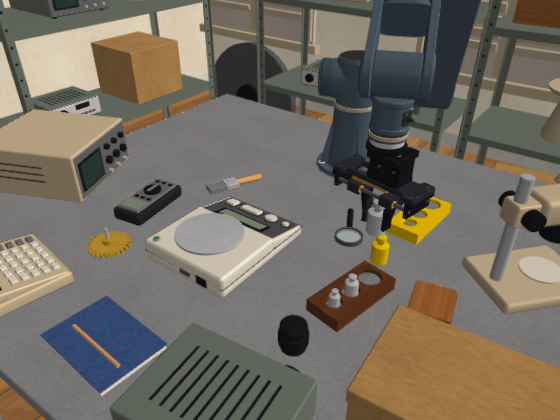

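View pics/w6.png

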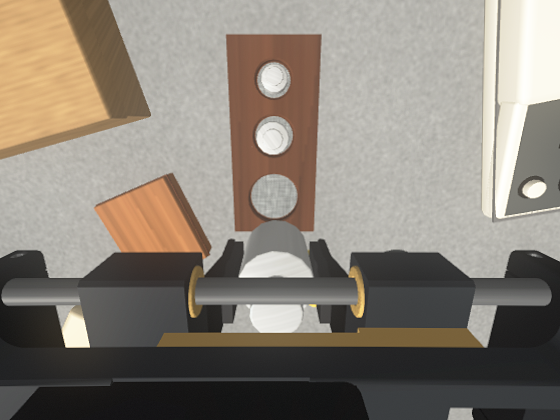

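The weight is held (−5.5 N), and the recess is visible at (274,196). Moving over the pan.

Request:
jog_arm(rows=[{"dp": [20,31,0],"turn": [0,0,0],"grip": 0.1},{"dp": [40,62,0],"turn": [0,0,0],"grip": 0.1},{"dp": [65,103,0],"turn": [0,0,0],"grip": 0.1},{"dp": [90,143,0],"turn": [0,0,0],"grip": 0.1},{"dp": [115,182,0],"turn": [0,0,0],"grip": 0.1},{"dp": [140,222,0],"turn": [0,0,0],"grip": 0.1},{"dp": [165,261,0],"turn": [0,0,0],"grip": 0.1},{"dp": [185,293,0],"turn": [0,0,0],"grip": 0.1},{"dp": [197,312,0],"turn": [0,0,0],"grip": 0.1},{"dp": [197,312,0],"turn": [0,0,0],"grip": 0.1}])

```text
time_s: 9.8
position: [0.6266, -0.0185, 0.1765]
tcp_rot: [[0.983, -0.186, -0.003], [-0.186, -0.983, -0.001], [-0.003, 0.001, -1.0]]
force: [-0.5, 0.6, -4.4]
opening: 0.453
```

Request:
jog_arm(rows=[{"dp": [0,0,0],"turn": [0,0,0],"grip": 0.1},{"dp": [0,0,0],"turn": [0,0,0],"grip": 0.1}])

```text
time_s: 10.0
position: [0.6247, -0.0135, 0.1775]
tcp_rot: [[0.984, -0.181, -0.004], [-0.181, -0.984, 0.001], [-0.005, -0.001, -1.0]]
force: [-0.4, 0.5, -5.0]
opening: 0.446
```

Run:
```python
from h import *
np.set_printoptions(precision=4,suppress=True)
print('recess',pix('w6',274,196,.03))
s=bot.read_state();print(s['position'],s['tcp_rot'].round(4),s['opening'],s['force'])
cap('wrist','w7');cap('top','t7');cap('scene','s7')
```

```text
recess [0.4905 0.3275 0.03  ]
[ 0.6247 -0.0135  0.1775] [[ 0.9835 -0.1808 -0.0043]
 [-0.1808 -0.9835  0.0013]
 [-0.0045 -0.0005 -1.    ]] 0.4464231379191448 [-0.3924  0.4744 -5.0056]
```

View pics/w7.png

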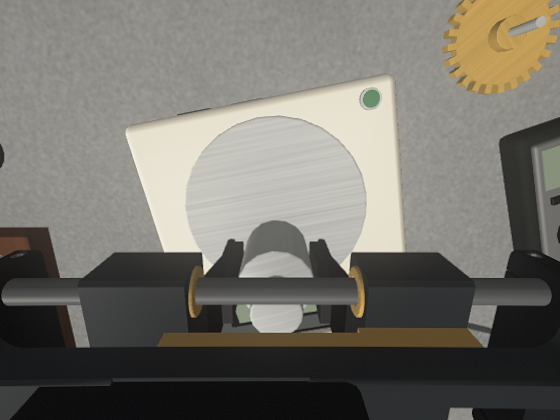

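View pics/s7.png

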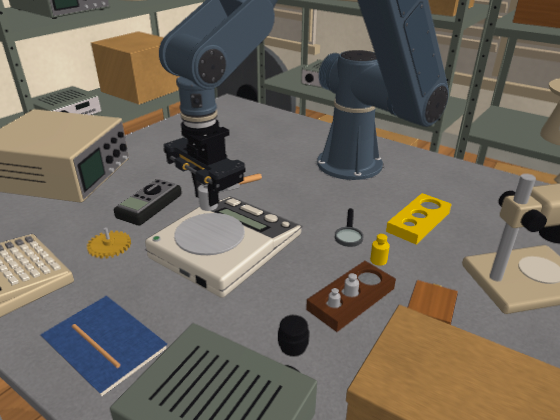

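Run:
```python
from h import *
np.set_printoptions(precision=4,suppress=True)
for cx,cy in [(.626,-.0147),(.628,-.0147)]:
    a=np.radians(np.arange(0,360,1)); q=np.array([proj('w7',[cx+.08*np.cos(t),cy+.08*np.sin(t),.082]) for t in a])
    print(q[:,0].min(),q[:,0].max(),q[:,1].min())
print(pix('w7',276.5,204,.082))
```

```text
184.0616535538137 367.27878149846146 116.52402864176273
183.43673984609774 367.0660776616363 113.92954300479957
[ 0.6331 -0.0167  0.082 ]
```

Request:
jog_arm(rows=[{"dp": [1.5,1.2,15],"turn": [0,0,0],"grip": 0.1},{"dp": [1.5,1.2,30],"turn": [0,0,0],"grip": 0.1},{"dp": [1.5,1.2,45],"turn": [0,0,0],"grip": 0.1},{"dp": [1.5,1.2,55],"turn": [0,0,0],"grip": 0.1},{"dp": [1.5,1.2,59],"turn": [0,0,0],"grip": 0.1},{"dp": [1.5,1.2,61],"turn": [0,0,0],"grip": 0.1},{"dp": [1.5,1.2,61],"turn": [0,0,0],"grip": 0.1}])

```text
time_s: 10.85
position: [0.6279, -0.016, 0.1183]
tcp_rot: [[0.983, -0.181, 0.0], [-0.181, -0.983, -0.0], [0.0, 0.0, -1.0]]
force: [0.3, 0.1, -4.2]
opening: 0.449
```

Request:
jog_arm(rows=[{"dp": [-1.5,0,1],"turn": [0,0,0],"grip": 0.1},{"dp": [-1.5,0,2.5],"turn": [0,0,0],"grip": 0.1},{"dp": [-1.5,0,4],"turn": [0,0,0],"grip": 0.1},{"dp": [-1.5,0,5],"turn": [0,0,0],"grip": 0.1},{"dp": [-1.5,0,5.5],"turn": [0,0,0],"grip": 0.1},{"dp": [-1.5,0,5.5],"turn": [0,0,0],"grip": 0.1}])

```text
time_s: 11.45
position: [0.6261, -0.0158, 0.1127]
tcp_rot: [[0.983, -0.181, -0.0], [-0.181, -0.983, 0.0], [-0.0, -0.0, -1.0]]
force: [0.0, 0.1, -4.7]
opening: 0.45
```

Request:
jog_arm(rows=[{"dp": [0,0,0.5],"turn": [0,0,0],"grip": 0.1},{"dp": [0,0,1],"turn": [0,0,0],"grip": 0.1},{"dp": [0,0,1.4],"turn": [0,0,0],"grip": 0.1},{"dp": [0,0,1.4],"turn": [0,0,0],"grip": 0.1}])

```text
time_s: 11.85
position: [0.6261, -0.0158, 0.1113]
tcp_rot: [[0.983, -0.181, 0.0], [-0.181, -0.983, -0.0], [0.0, 0.0, -1.0]]
force: [-0.8, -0.2, -4.4]
opening: 0.452
```

Request:
jog_arm(rows=[{"dp": [0,0,0.5],"turn": [0,0,0],"grip": 0.1},{"dp": [0,0,1],"turn": [0,0,0],"grip": 0.1},{"dp": [0,0,1],"turn": [0,0,0],"grip": 0.1}])

```text
time_s: 12.15
position: [0.6262, -0.0158, 0.1113]
tcp_rot: [[0.983, -0.181, 0.0], [-0.181, -0.983, -0.0], [0.0, 0.0, -1.0]]
force: [-2.8, 1.0, 3.1]
opening: 0.451
```

Contact: the force rose to +3.1 N and z stopped at exactly the predicted height. I'll ease off slightly, then open.

Request:
jog_arm(rows=[{"dp": [0,0,-0.5],"turn": [0,0,0],"grip": 0.1},{"dp": [0,0,-0.5],"turn": [0,0,0],"grip": 0.5},{"dp": [0,0,-0.5],"turn": [0,0,0],"grip": 0.55},{"dp": [0,0,-0.5],"turn": [0,0,0],"grip": 0.7},{"dp": [0,0,-0.5],"turn": [0,0,0],"grip": 0.9},{"dp": [0,0,-0.5],"turn": [0,0,0],"grip": 0.9},{"dp": [0,0,-0.5],"turn": [0,0,0],"grip": 0.9},{"dp": [0,0,-0.5],"turn": [0,0,0],"grip": 0.9}])

```text
time_s: 12.95
position: [0.6262, -0.0158, 0.1108]
tcp_rot: [[0.983, -0.181, 0.0], [-0.181, -0.983, 0.0], [0.0, -0.0, -1.0]]
force: [-0.1, 0.0, 0.6]
opening: 0.869
```

Request:
jog_arm(rows=[{"dp": [0,0,-10],"turn": [0,0,0],"grip": 0.9},{"dp": [0,0,-40],"turn": [0,0,0],"grip": 0.9},{"dp": [0,0,-80],"turn": [0,0,0],"grip": 0.9},{"dp": [0,0,-100],"turn": [0,0,0],"grip": 0.9},{"dp": [0,0,-100],"turn": [0,0,0],"grip": 0.9},{"dp": [-40,28,-100],"turn": [0,0,-5],"grip": 0},{"dp": [-80,56,-100],"turn": [0,0,-10.4],"grip": 0},{"dp": [-120,84,-100],"turn": [0,0,-10.4],"grip": 0},{"dp": [-152.5,107.5,-100],"turn": [0,0,-10.4],"grip": 0},{"dp": [-152.5,107.5,-80],"turn": [0,0,-10.4],"grip": 0}])

```text
time_s: 13.95
position: [0.4525, -0.0945, 0.1916]
tcp_rot: [[1.0, -0.004, -0.002], [-0.004, -1.0, -0.0], [-0.002, 0.0, -1.0]]
force: [0.6, 0.5, -0.4]
opening: 0.533
```

Request:
jog_arm(rows=[{"dp": [0,0,0],"turn": [0,0,0],"grip": 0},{"dp": [0,0,0],"turn": [0,0,0],"grip": 0},{"dp": [0,0,0],"turn": [0,0,0],"grip": 0}])

```text
time_s: 14.25
position: [0.4577, -0.0938, 0.1911]
tcp_rot: [[1.0, -0.0, 0.001], [-0.0, -1.0, -0.0], [0.001, 0.0, -1.0]]
force: [0.3, 0.1, -0.0]
opening: 0.256
```

Run:
```python
from h import *
s=bot.read_state();print(s['position'],s['tcp_rot'].round(4),s['opening'],s['force'])
cap('wrist','w8');cap('scene','s8');crop('s8',130,150,330,300,3.5)
```

```text
[ 0.45767682 -0.0938212   0.19112472] [[ 1.e+00 -1.e-04  9.e-04]
 [-1.e-04 -1.e+00 -3.e-04]
 [ 9.e-04  3.e-04 -1.e+00]] 0.2564214646643974 [ 0.31549678  0.07688252 -0.04310428]
```

View pics/w8.png

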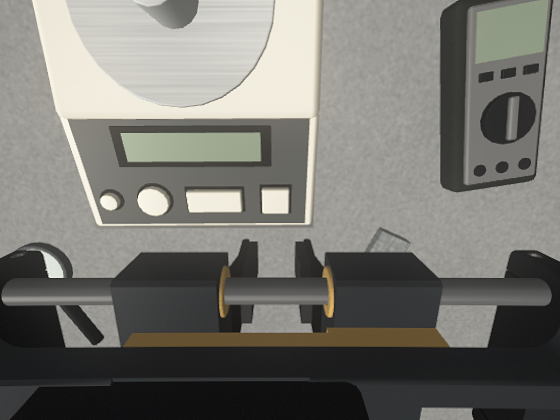

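View pics/s8_c130_150.png

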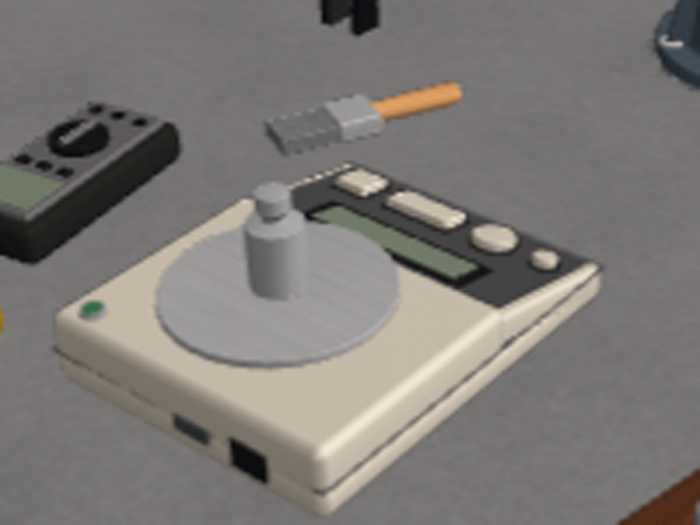

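The weight stands free in the middle of the pan, and the square key is lined up below the fingers. I'll lower onto it with the jaws shut.

Request:
jog_arm(rows=[{"dp": [-1,0,30],"turn": [0,0,0],"grip": 0},{"dp": [-1,0,60],"turn": [0,0,0],"grip": 0},{"dp": [-1,0,90],"turn": [0,0,0],"grip": 0},{"dp": [-1,0,112],"turn": [0,0,0],"grip": 0},{"dp": [-1,0,116],"turn": [0,0,0],"grip": 0},{"dp": [-1,0,116],"turn": [0,0,0],"grip": 0}])

```text
time_s: 14.95
position: [0.4559, -0.0936, 0.0746]
tcp_rot: [[1.0, -0.0, -0.001], [-0.0, -1.0, 0.0], [-0.001, -0.0, -1.0]]
force: [-0.2, 0.3, -1.2]
opening: 0.009
```

Run:
```python
from h import *
cap('wrist','w9');crop('w9',120,120,420,320,2.6)
```

```text
(no output)
```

View pics/w9_c120_120.png

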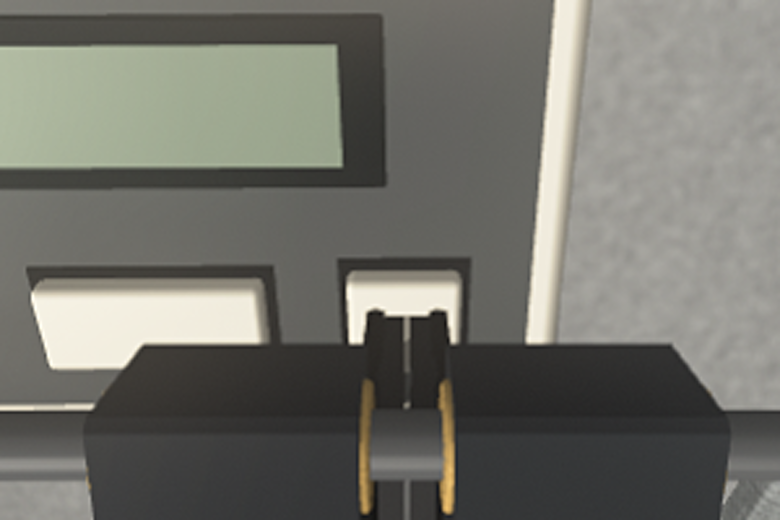

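Request:
jog_arm(rows=[{"dp": [1,0,6],"turn": [0,0,0],"grip": 0},{"dp": [1,0,10],"turn": [0,0,0],"grip": 0},{"dp": [1,0,13],"turn": [0,0,0],"grip": 0},{"dp": [1,0,15],"turn": [0,0,0],"grip": 0},{"dp": [1,0,16.5],"turn": [0,0,0],"grip": 0},{"dp": [1,0,17],"turn": [0,0,0],"grip": 0},{"dp": [1,0,17],"turn": [0,0,0],"grip": 0}])

```text
time_s: 15.7
position: [0.4581, -0.0943, 0.0591]
tcp_rot: [[1.0, -0.001, 0.004], [-0.001, -1.0, -0.001], [0.004, 0.001, -1.0]]
force: [1.4, 1.3, 11.3]
opening: 0.004
```

11.3 N at the same full depth. I'll release the key and return to the weight.

Request:
jog_arm(rows=[{"dp": [-1,0,-10],"turn": [0,0,0],"grip": 0},{"dp": [-1,0,-50],"turn": [0,0,0],"grip": 0},{"dp": [-1,0,-100],"turn": [0,0,0],"grip": 0.5},{"dp": [-1,0,-150],"turn": [0,0,0],"grip": 0.9},{"dp": [40,-18,-155],"turn": [0,0,5],"grip": 0.9},{"dp": [80,-36,-155],"turn": [0,0,10.4],"grip": 0.9},{"dp": [120,-56,-155],"turn": [0,0,10.4],"grip": 0.9},{"dp": [160,-74,-155],"turn": [0,0,10.4],"grip": 0.9},{"dp": [168,-78,-155],"turn": [0,0,10.4],"grip": 0.9},{"dp": [168,-78,-155],"turn": [0,0,10.4],"grip": 0.9}])

```text
time_s: 16.7
position: [0.6247, -0.0152, 0.212]
tcp_rot: [[0.984, -0.18, -0.002], [-0.18, -0.984, 0.0], [-0.002, 0.0, -1.0]]
force: [-1.1, -0.8, -0.5]
opening: 0.651
```

Request:
jog_arm(rows=[{"dp": [0,0,0],"turn": [0,0,0],"grip": 0.9},{"dp": [0,0,0],"turn": [0,0,0],"grip": 0.9},{"dp": [0,0,0],"turn": [0,0,0],"grip": 0.9}])

```text
time_s: 17.0
position: [0.6234, -0.0167, 0.2129]
tcp_rot: [[0.983, -0.183, -0.001], [-0.183, -0.983, 0.0], [-0.001, 0.0, -1.0]]
force: [-0.2, 0.0, 0.9]
opening: 0.875
```

Run:
```python
from h import *
cap('wrist','w10')
```

```text
(no output)
```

View pics/w10.png

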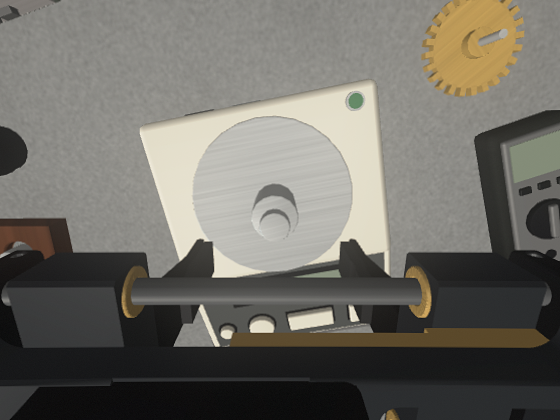

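The weight stands at the pan centre at about (274,215), between the fingers (213 and 341).

Request:
jog_arm(rows=[{"dp": [2.6,-1.2,0],"turn": [0,0,0],"grip": 0.95},{"dp": [2.6,-1.2,20],"turn": [0,0,0],"grip": 0.95},{"dp": [2.6,-1.2,45],"turn": [0,0,0],"grip": 0.95},{"dp": [2.6,-1.2,70],"turn": [0,0,0],"grip": 0.95},{"dp": [2.6,-1.2,90],"turn": [0,0,0],"grip": 0.95},{"dp": [2.6,-1.2,98],"turn": [0,0,0],"grip": 0.95},{"dp": [2.6,-1.2,100],"turn": [0,0,0],"grip": 0.95},{"dp": [2.6,-1.2,100],"turn": [0,0,0],"grip": 0.95}])

```text
time_s: 17.85
position: [0.628, -0.0154, 0.1134]
tcp_rot: [[0.983, -0.182, 0.001], [-0.182, -0.983, -0.0], [0.001, 0.0, -1.0]]
force: [0.0, 0.4, 0.4]
opening: 0.95
```

Request:
jog_arm(rows=[{"dp": [-1.8,0.3,1.5],"turn": [0,0,0],"grip": 0.95},{"dp": [-1.8,0.3,1.5],"turn": [0,0,0],"grip": 0.6},{"dp": [-1.8,0.3,1.5],"turn": [0,0,0],"grip": 0.5},{"dp": [-1.8,0.3,1.5],"turn": [0,0,0],"grip": 0.4},{"dp": [-1.8,0.3,1.5],"turn": [0,0,0],"grip": 0.2},{"dp": [-1.8,0.3,1.5],"turn": [0,0,0],"grip": 0.1},{"dp": [-1.8,0.3,1.5],"turn": [0,0,0],"grip": 0.1},{"dp": [-1.8,0.3,1.5],"turn": [0,0,0],"grip": 0.1},{"dp": [-1.8,0.3,1.5],"turn": [0,0,0],"grip": 0.1},{"dp": [-1.8,0.3,1.5],"turn": [0,0,0],"grip": 0.1}])

```text
time_s: 18.85
position: [0.6257, -0.0154, 0.1113]
tcp_rot: [[0.983, -0.181, -0.0], [-0.181, -0.983, -0.0], [-0.0, 0.0, -1.0]]
force: [-0.4, -1.1, 0.3]
opening: 0.453
```

Request:
jog_arm(rows=[{"dp": [0,0,0],"turn": [0,0,0],"grip": 0.1},{"dp": [0,0,0],"turn": [0,0,0],"grip": 0.1}])

```text
time_s: 19.05
position: [0.6257, -0.0154, 0.1114]
tcp_rot: [[0.983, -0.181, -0.0], [-0.181, -0.983, -0.0], [0.0, 0.0, -1.0]]
force: [0.3, -0.7, 0.4]
opening: 0.447
```

Request:
jog_arm(rows=[{"dp": [0,0,-5],"turn": [0,0,0],"grip": 0.1},{"dp": [0,0,-20],"turn": [0,0,0],"grip": 0.1},{"dp": [0,0,-45],"turn": [0,0,0],"grip": 0.1},{"dp": [0,0,-70],"turn": [0,0,0],"grip": 0.1},{"dp": [-15,-24,-70],"turn": [0,0,0],"grip": 0.1},{"dp": [-40,-64,-70],"turn": [0,0,0],"grip": 0.1},{"dp": [-65,-103,-70],"turn": [0,0,0],"grip": 0.1},{"dp": [-90,-143,-70],"turn": [0,0,0],"grip": 0.1},{"dp": [-115,-183,-70],"turn": [0,0,0],"grip": 0.1},{"dp": [-135,-215,-70],"turn": [0,0,0],"grip": 0.1}])

```text
time_s: 20.05
position: [0.5301, 0.2231, 0.182]
tcp_rot: [[0.984, -0.181, -0.001], [-0.181, -0.984, 0.001], [-0.001, -0.001, -1.0]]
force: [1.3, -0.1, -4.6]
opening: 0.452
```

Request:
jog_arm(rows=[{"dp": [-22,-35,0],"turn": [0,0,0],"grip": 0.1},{"dp": [-45,-72,0],"turn": [0,0,0],"grip": 0.1},{"dp": [-61.5,-98,0],"turn": [0,0,0],"grip": 0.1},{"dp": [-61.5,-98,0],"turn": [0,0,0],"grip": 0.1},{"dp": [-61.5,-98,0],"turn": [0,0,0],"grip": 0.1},{"dp": [-61.5,-98,0],"turn": [0,0,0],"grip": 0.1}])

```text
time_s: 20.65
position: [0.4894, 0.3276, 0.1816]
tcp_rot: [[0.983, -0.182, 0.0], [-0.182, -0.983, -0.0], [0.0, 0.0, -1.0]]
force: [-0.1, 0.2, -5.0]
opening: 0.447
```

Run:
```python
from h import *
s=bot.read_state();print(s['position'],s['tcp_rot'].round(4),s['opening'],s['force'])
cap('wrist','w11')
```

```text
[0.48939989 0.32759232 0.18163275] [[ 9.833e-01 -1.818e-01  1.000e-04]
 [-1.818e-01 -9.833e-01 -4.000e-04]
 [ 2.000e-04  3.000e-04 -1.000e+00]] 0.44702826651122723 [-0.11497397  0.16626602 -5.03009955]
```

View pics/w11.png

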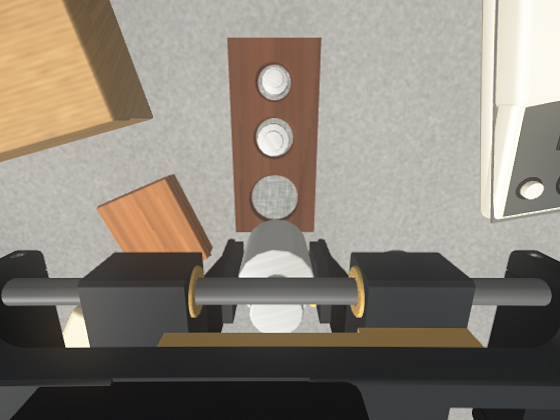

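The view matches the one just after the lift, with the weight over its recess. Lowering.

Request:
jog_arm(rows=[{"dp": [0,0,30],"turn": [0,0,0],"grip": 0.1},{"dp": [0,0,60],"turn": [0,0,0],"grip": 0.1},{"dp": [0,0,85],"turn": [0,0,0],"grip": 0.1},{"dp": [0,0,105],"turn": [0,0,0],"grip": 0.1},{"dp": [0,0,115],"turn": [0,0,0],"grip": 0.1},{"dp": [0,0,118],"turn": [0,0,0],"grip": 0.1},{"dp": [0,0,118],"turn": [0,0,0],"grip": 0.1}])

```text
time_s: 21.4
position: [0.4899, 0.3279, 0.0636]
tcp_rot: [[0.983, -0.182, 0.0], [-0.182, -0.983, 0.0], [0.0, -0.0, -1.0]]
force: [1.0, -0.5, -5.5]
opening: 0.451
```

Run:
```python
from h import *
s=bot.read_state();print(s['position'],s['force'])
cap('scene','s12');crop('s12',290,180,410,330,3.9)
```

```text
[0.48993587 0.32787666 0.06358843] [ 1.03713304 -0.51961738 -5.53503478]
```

View pics/s12_c290_180.png

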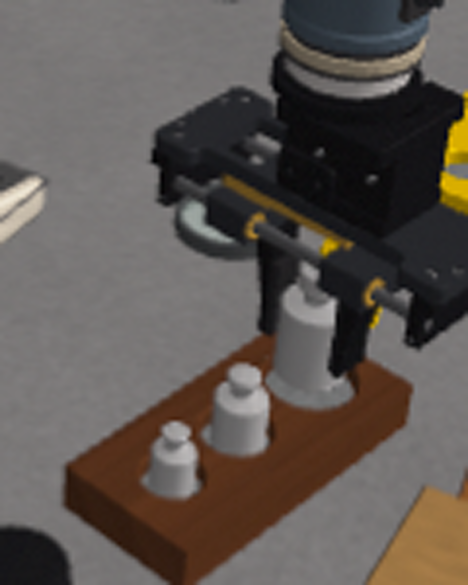

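The weight's base is just above the recess rim and centred within it.

Request:
jog_arm(rows=[{"dp": [-0.7,0,3],"turn": [0,0,0],"grip": 0.1},{"dp": [-0.7,0,6],"turn": [0,0,0],"grip": 0.1},{"dp": [-0.7,0,9],"turn": [0,0,0],"grip": 0.1},{"dp": [-0.7,0,11],"turn": [0,0,0],"grip": 0.1},{"dp": [-0.7,0,12.5],"turn": [0,0,0],"grip": 0.1},{"dp": [-0.7,0,13],"turn": [0,0,0],"grip": 0.1},{"dp": [-0.7,0,13],"turn": [0,0,0],"grip": 0.1}])

```text
time_s: 22.15
position: [0.4885, 0.3283, 0.0503]
tcp_rot: [[0.983, -0.181, -0.0], [-0.181, -0.983, -0.0], [-0.0, 0.0, -1.0]]
force: [0.8, -0.1, -4.5]
opening: 0.451
```

Request:
jog_arm(rows=[{"dp": [0,0,0.5],"turn": [0,0,0],"grip": 0.1},{"dp": [0,0,1],"turn": [0,0,0],"grip": 0.1},{"dp": [0,0,1.4],"turn": [0,0,0],"grip": 0.1},{"dp": [0,0,1.4],"turn": [0,0,0],"grip": 0.1}])

```text
time_s: 22.55
position: [0.4886, 0.3284, 0.0494]
tcp_rot: [[0.983, -0.181, 0.0], [-0.181, -0.983, 0.0], [0.0, -0.0, -1.0]]
force: [0.4, 0.4, -1.0]
opening: 0.457
```

Contact at z = 0.0494, the original grasp height. Opening and rising.

Request:
jog_arm(rows=[{"dp": [0,0,0],"turn": [0,0,0],"grip": 0.5},{"dp": [0,0,0],"turn": [0,0,0],"grip": 0.6},{"dp": [0,0,0],"turn": [0,0,0],"grip": 0.8},{"dp": [0,0,0],"turn": [0,0,0],"grip": 0.95},{"dp": [0,0,0],"turn": [0,0,0],"grip": 0.95},{"dp": [0,0,0],"turn": [0,0,0],"grip": 0.95},{"dp": [0,0,0],"turn": [0,0,0],"grip": 0.95},{"dp": [0,0,0],"turn": [0,0,0],"grip": 0.95}])

```text
time_s: 23.35
position: [0.4885, 0.3284, 0.049]
tcp_rot: [[0.983, -0.181, -0.0], [-0.181, -0.983, -0.0], [-0.0, 0.0, -1.0]]
force: [-0.2, -1.0, 0.2]
opening: 0.939
```

Request:
jog_arm(rows=[{"dp": [0,0,-10],"turn": [0,0,0],"grip": 0.95},{"dp": [0,0,-40],"turn": [0,0,0],"grip": 0.95},{"dp": [0,0,-80],"turn": [0,0,0],"grip": 0.95},{"dp": [0,0,-120],"turn": [0,0,0],"grip": 0.95},{"dp": [0,0,-150],"turn": [0,0,0],"grip": 0.95},{"dp": [0,0,-150],"turn": [0,0,0],"grip": 0.95},{"dp": [0,0,-150],"turn": [0,0,0],"grip": 0.95}])

```text
time_s: 24.05
position: [0.4886, 0.3284, 0.2002]
tcp_rot: [[0.983, -0.181, 0.002], [-0.181, -0.983, 0.001], [0.002, -0.001, -1.0]]
force: [0.3, -0.1, -0.7]
opening: 0.943
```

Run:
```python
from h import *
s=bot.read_state();print(s['time_s'],s['position'],s['force'])
cap('scene','s13');cap('wrist','w13')
```

```text
24.05 [0.48864327 0.32841188 0.20016142] [ 0.33917168 -0.14311609 -0.70014798]
```

View pics/s13.png

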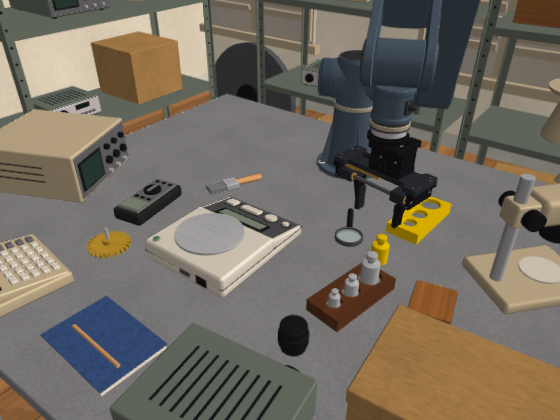

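View pics/w13.png

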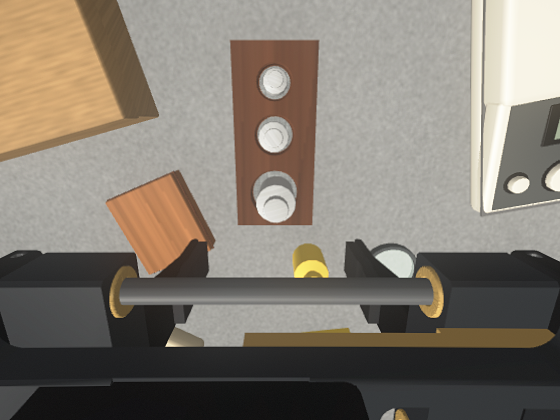

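The large weight stands upright in its recess (scene 371,268; wrist 276,200). The pan is empty, the other items look unmoved and the gripper is clear.

```bash
python3 -c "
from rig import bot
print(bot.hand_in())"
```

```text
the job is handed in; nothing more can be done
None
```

I did the whole sequence in the order asked and handed the job in at about 24 s of the 72 s allowed; hand-in gives no verdict.

- **Keys:** With the pan empty I pressed and released the zero key (13.7 N), then the calibration key (9.9 N). With the weight on the pan I pressed the confirm key (11.3 N). Each went to the same fully-down depth, and the standby key was never touched.
- **Weight on the pan:** I set the large weight within about 1–2 mm of the pan centre and let go before pressing confirm. A camera view showed it standing free.
- **Weight back in the block:** I then set it down in the widest recess at its original grasp height.
- **Last checks:** The final pictures show it upright in its recess, the pan empty, the other items apparently unmoved and the gripper clear, with about 0 N on the wrist. The switching of the keys was judged only by force and depth, since I did not check for it on the display.

The camera position estimates disagreed by 2–3 mm, up to about 8 mm for the weight's knob. I settled this with close-up wrist views, and no check failed.

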